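# Tare the empty jar on the counting scale

### The arm

A 7-joint arm with a two-finger parallel gripper is mounted at the origin on the work surface. World frame = base frame: x ahead of the robot, y to its left, z up, the work surface at z = 0. Lengths are in m, angles in rad, forces in N, time in s.
With the tool pointing down it reaches from about 0.4 to 0.85 m from the base axis. Payload 10.4 kg.
Tool frame: the origin (TCP) lies at the very end of the fingers, on their centre line; the grasp point (between the pads) lies 19 mm behind it; x points along the fingers, z is the direction in which the jaws open and shut, and the axes are right-handed (so a half turn about x gives the same grasp; the last joint's range is limited). The gripper opens to 85 mm and grips with 20 to 120 N. Pads are 22 mm wide; open, the fingers measure 114 mm over their backs; the gripper's body (76 mm by 85 mm) begins 54 mm behind the grasp point. The pads swing forward as they close: fully open they stand 13 mm farther back than shut.
Start: joints at [-1.149, 0.332, -0.065, 1.46, 0.022, 1.35, -0.088], TCP at [0.269, 0.564, 0.231] pointing down, gripper open.
Joint ranges: [-2.6, 2.6], [-0.5, 2.12], [-1.47, 1.34], [0.16, 2.42], [-1.27, 4.41], [0.06, 2.06], [-2.6, 2.6]. Speed limits (rad/s): [2.22, 2.22, 2.79, 2.79, 3.14, 3.14, 3.14].

### API

Orientations are given as a unit quaternion [x, y, z, w].
In Python, from workcell import telemetry, viewer, manip, spot_in, mark_of gives the robot as it stands. The module is installed in compiled form; this text tells all that it offers.
- The arm moves only by the shell command python3 -m crank 'ROWS' [FORCE]. ROWS is JSON, a list of rows, each a list of 3 entries, a list of its own where there are three numbers: the closure, from 0 (fully open) to 1 (shut), then the shift along the world's x, y, z in cm, then the turn, a rotation vector about the world's x, y, z in rad. A call has 1 to 12 rows; each row shifts and turns the commanded pose from where the row before left it; what a row does not reach is not made up. A row lasts 1/12 s, in which the tool goes at most 41.7 mm and 7.16 degrees, less where a joint would pass 70% of its speed; a pose out of reach is approached as far as the arm can. A call with a gripper value outside its range is refused whole. The fingers move at their own pace and stop on an object; FORCE is the grip in N (left out, the last holds). Time passes only in rows, so rows that do not move let the fingers close. It gives the time, the measured TCP pose, the force and the opening at its end, in the units of the state.
- telemetry.get_obs(): the state, without advancing time (a new reading comes with each control period).
- viewer.camera(name): name is "side" or "top"; returns a dict with "frame" (420x560x3 uint8, red, green, blue), "intrinsics" (3x3 intrinsics, pixels), "cam_to_world" (4x4, takes a point from camera to world coordinates). Camera axes: x right, y up, looking along -z (the intrinsics and any distortion apply to the point x, -y, -z); pixel columns grow to the right and rows downward; lengths in m; the calibration is good to about 2 mm. A picture is of the moment at which its call begins. There is no depth.
- manip.hand_in(): hands the job in, once; it reports no verdict.
Trained networks look in a picture, given as the dict that the camera call returned (one of the last four; its "shot" number tells which), for a name from the list of things; names that differ only in an ending like _2 or _b are one class to them, and where a whole thing is asked for, a point or a joint stands for the part that bears it (a point fixed in the world has none). Each returns a list of dicts, best first, with "conf" (0 to 1); they miss things now and then, are a little off and sometimes report something else, mostly with a low value. They report only what shows in the picture. A call takes as long as a camera call.
- spot_in(thing, picture): "location" ([x, y, z] in m, in the coordinates of the camera as it stood for that picture, good to about 4 mm: the middle of the surface that is visible of it).
- mark_of(thing, picture): "location" ([x, y, z] in m, in the coordinates of the camera as it stood for that picture, good to about 4 mm: a listed point, or the origin of a listed thing).
The state is a dict: "clock": time; "joint_pos": joint angles; "joint_velocities": joint speeds; "tau": joint torques, N m; "position": TCP position; "ee_rot": TCP orientation; "ft_force": force on the tool from outside, world axes, zero at the start; "torque": the same for the moment, N m; "grip_width": opening from 0.0 (shut) to 1.0 (fully open).
Only numpy, scipy, OpenCV 4.12 (cv2) and the standard library are available. Lean on these libraries where they do the work, as an engineer would, in place of code of your own. Each camera call takes 0.05 s, during which the arm holds its last target. There are 200 camera calls.

### The job

Push the empty open jar across the weighing plate with the fingers, without lifting or tipping it, until it stands wholly inside the ring scribed in the middle of the plate. Then reach a fingertip down into the round well on the scale's deck and press the sunken tare key fully down, keep it down for two seconds, and let it come back up. Do not press the key in the square well, and leave everything else where it is.

Things in the scene. Friction and masses are not known exactly. Their poses are not given: they have to be found in the camera images.
- scale: Fixed counting scale, white housing 270 (x) x 190 (y) x 50 mm high; origin at the centre of its underside on the work surface, z up. Its +x end carries a steel weighing plate 170 x 170 mm, top 56 mm above the work surface. The 90 mm at its -x end, nearest the robot, is a flat deck 50 mm up with two 28 mm deep wells, one round, one square, 100 mm apart, and a flat display between.
- plate_mid (a point): Centre of the top face of the weighing plate (scale x = +45, y = 0 mm, 56 mm above the work surface), the centre of a ring of 46 mm radius scribed on the plate.
- jar_mid (a point): Centre (half-way up) of the empty, open, clear plastic jar, a straight cylinder 56 mm in diameter and 50 mm high, wall 3 mm, 55 to 115 g, standing loose on the weighing plate off its middle, towards the wells. Site z is along its axis. It slides when pushed on its side low down.
- tare_top (a point): Centre of the top face of the tare key, a grey round key 22 mm in diameter standing 10 mm up from the floor in the middle of the ROUND well (46 mm in diameter, centre at scale x = -90, y = +50 mm). It is 18 mm below the deck at rest, and moves straight down with the key.
- tare_key (a joint): Travel of the tare key in m: 0 at rest, 0.005 fully down. Springs back; it starts to move at about 1.5 N and is fully down at about 5 N.
- setup_top (a point): Centre of the top face of the setup key, a grey square key 20 x 20 mm in the middle of the SQUARE well (46 x 46 mm, centre at scale x = -90, y = -50 mm), 18 mm below the deck. Not to be pressed.
- setup_key (a joint): Travel of the setup key in m: 0 at rest, 0.005 fully down, same spring. To be left at 0.
- lid: The jar's clear lid, 60 mm in diameter, 12 mm thick, lying on the table at the scale's +y side. Origin at the centre of its underside. Bystander.
- near_jar: Closed jar, 54 mm in diameter, 70 mm high, on the table at the scale's -y side. Origin at the centre of its underside. Bystander.
- sorting_box: Open orange box 90 x 70 x 32 mm on the table at the scale's +y side. Origin at the centre of its underside. Bystander.
- scoop: Plastic spoon lying on the table to the robot's right. Bystander.
- tray_jar0: Closed jar, 54 mm in diameter, 70 mm high, in the fixed yellow tray (55 mm high) to the robot's left. Origin at the centre of its underside. Bystander.
- tray_jar1: Closed jar, 54 mm in diameter, 70 mm high, in the fixed yellow tray (55 mm high) to the robot's left. Origin at the centre of its underside. Bystander.
- tray_jar2: Closed jar, 54 mm in diameter, 70 mm high, in the fixed yellow tray (55 mm high) to the robot's left. Origin at the centre of its underside. Bystander.

How it is judged:
By the outcome, as a careful person would: the job done as asked, in the order asked, and still so for the second after the job is handed in, with the robot touching nothing.
It also fails if it takes over 48 s, if anything falls off the work surface, if the arm or the gripper's body presses on something with over 40 N, if the wrist force passes 120 N, or if a joint passes its speed limit or range.

## Working session

There is one attempt and no reset: what is moved stays moved. The work goes in short steps, Python scripts to look and compute and a shell command to move; the robot and the scene stay as the last step left them, time stands still between calls to the robot, and variables do not carry over. Pictures are saved under pics/ and viewed, about 8 in all and at most 12, crops included, and the job is handed in when it is done.

```bash
mkdir -p pics; cat > h.py <<'E'
import numpy as np, cv2
from workcell import telemetry, viewer, manip, spot_in, mark_of
def w(p,l): return (np.array(p["cam_to_world"])@np.r_[l,1])[:3]
def marks(p,names):
    for n in names:
        for f in (mark_of,):
            r=f(n,p)
            print(n,[(np.round(w(p,d["location"])*1000).astype(int).tolist(),round(d["conf"],2)) for d in r[:3]])
def proj(p,X):
    c=np.linalg.inv(np.array(p["cam_to_world"]))@np.r_[X,1]
    q=np.array(p["intrinsics"])@np.array([c[0],-c[1],-c[2]]); return q[:2]/q[2]
def ray(p,u,v,z):
    T=np.array(p["cam_to_world"]);d=np.linalg.inv(p["intrinsics"])@[u,v,1]
    d=T[:3,:3]@[d[0],-d[1],-d[2]];o=T[:3,3];return o+d*(z-o[2])/d[2]
def save(p,n): cv2.imwrite("pics/"+n,cv2.cvtColor(p["frame"],cv2.COLOR_RGB2BGR))
E
python3 - <<'E'
from h import *
for c in("top","side"):
    p=viewer.camera(c);save(p,c+"0.png");print(c,{k:v for k,v in p.items() if k not in("frame",)})
    marks(p,["scale","plate_mid","jar_mid","tare_top","setup_top","lid","near_jar","sorting_box"])
o=telemetry.get_obs();print(o["clock"],o["position"],o["ee_rot"],o["ft_force"])
E
```

```text
top {'intrinsics': array([[430.60092713,   0.        , 277.28106613],
       [  0.        , 430.60092713, 207.94517102],
       [  0.        ,   0.        ,   1.        ]]), 'cam_to_world': array([[ 2.58386739e-02,  9.90356180e-01, -1.36113921e-01,
         3.99778562e-01],
       [-9.99665948e-01,  2.56792491e-02, -2.92724891e-03,
         4.14014434e-02],
       [ 5.96284247e-04,  1.36144088e-01,  9.90688867e-01,
         1.18676627e+00],
       [ 0.00000000e+00,  0.00000000e+00,  0.00000000e+00,
         1.00000000e+00]]), 'shot': 1}
scale [([586, -80, 5], 0.66)]
plate_mid [([635, -66, 60], 0.58)]
jar_mid [([583, -68, 80], 0.62)]
tare_top [([493, -56, 37], 0.5), ([521, -150, 28], 0.43), ([585, -81, 3], 0.36)]
setup_top [([516, -151, 27], 0.52)]
lid [([482, 62, 1], 0.76)]
near_jar [([666, -239, -3], 0.67)]
sorting_box [([573, 76, 0], 0.95), ([581, -67, 80], 0.18)]
side {'intrinsics': array([[522.60725471,   0.        , 282.7174918 ],
       [  0.        , 522.60725471, 213.27818661],
       [  0.        ,   0.        ,   1.        ]]), 'cam_to_world': array([[ 0.72082991,  0.45364854, -0.5240298 , -0.12496645],
       [-0.6927792 ,  0.44813764, -0.56500409, -0.70178951],
       [-0.0214758 ,  0.7703088 ,  0.6373093 ,  0.9033206 ],
       [ 0.        ,  0.        ,  0.        ,  1.        ]]), 'shot': 2}
scale [([587, -84, -2], 0.62)]
plate_mid [([630, -65, 58], 0.85)]
jar_mid [([576, -67, 83], 0.59)]
tare_top [([483, -63, 33], 0.61)]
setup_top [([516, -156, 25], 0.55)]
lid [([482, 56, 1], 0.82), ([632, -67, 54], 0.63)]
near_jar [([662, -240, 4], 0.94), ([580, -67, 79], 0.19)]
sorting_box [([570, 74, -2], 0.74)]
0.9 [0.26892649 0.56419666 0.23135487] [-0.37739435  0.59794355  0.37741593  0.59799183] [-0.91826955 -0.07701118  0.45805623]
```

View pics/top0.png

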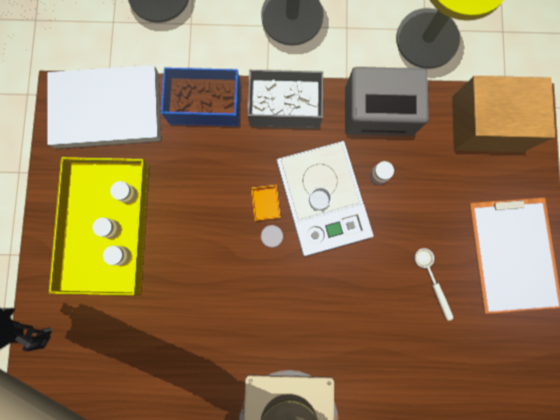

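View pics/side0.png

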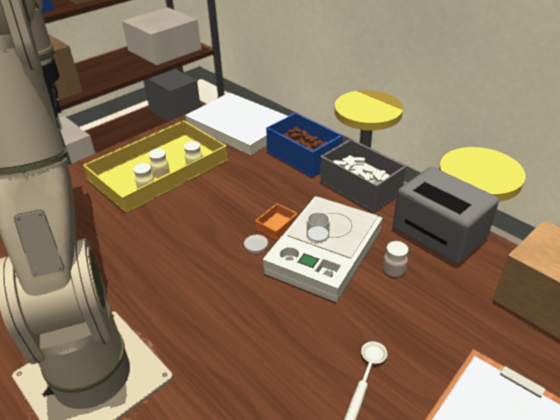

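The top view shows the scale at about (325,198), with the jar at (320,200) just on the near side of the ring centre (320,180). The round well is at (316,234), the square one at (351,225), and the lid and orange box are to the left. Next I'll fit the scale's pose from its outline.

```bash
python3 - <<'E'
from h import *
from scipy.optimize import least_squares
p=viewer.camera("top");f=p["frame"]
big=cv2.resize(f[135:262,240:400],None,fx=5,fy=5,interpolation=cv2.INTER_CUBIC)
cv2.imwrite("pics/crop.png",cv2.cvtColor(big,cv2.COLOR_RGB2BGR))
names=dict(scale=(0,0,0),plate_mid=(45,0,56),tare_top=(-90,50,32),setup_top=(-90,-50,32))
obs=[]
for k in range(3):
  for c in("top","side"):
    p=viewer.camera(c)
    for n,m in names.items():
        for d in mark_of(n,p)[:1]: obs.append((m,w(p,d["location"])*1000,n,c))
    for d in mark_of("jar_mid",p)[:1]: print("jar",c,w(p,d["location"])*1000)
def r(q):
    c,s=np.cos(q[2]),np.sin(q[2]);return np.ravel([(q[0]+c*m[0]-s*m[1]-o[0],q[1]+s*m[0]+c*m[1]-o[1]) for m,o,_,_ in obs])
s=least_squares(r,[586,-82,.3],loss="soft_l1",f_scale=4);q=s.x;print(q)
c,s=np.cos(q[2]),np.sin(q[2])
for n,m in names.items(): print(n,q[0]+c*m[0]-s*m[1],q[1]+s*m[0]+c*m[1])
p=viewer.camera("top")
big=big.copy()
for n,m in [("c",(x,y,50)) for x in(-135,135) for y in(-95,95)]+[("d",(-90,50,50)),("d",(-90,-50,50)),("p",(45,0,56))]:
    X=np.array([q[0]+c*m[0]-s*m[1],q[1]+s*m[0]+c*m[1],m[2]])/1000
    u=(proj(p,X)-[240,135]+.5)*5;cv2.circle(big,tuple(int(i) for i in u),4,(255,0,0),1);print(n,m,u/5+[240,135])
cv2.imwrite("pics/crop.png",cv2.cvtColor(big,cv2.COLOR_RGB2BGR))
from scipy.spatial.transform import Rotation as R
print(R.from_quat(telemetry.get_obs()["ee_rot"]).as_matrix())
E
```

```text
jar top [582.17327242 -67.9806606   82.59142279]
jar side [578.43491042 -66.99664974  81.99858262]
jar top [583.19034368 -66.35405221  82.23126839]
jar side [576.15910601 -66.03258309  81.60962276]
jar top [580.63608855 -67.22055101  81.87777079]
jar side [579.00817089 -67.17858437  79.17046094]
[ 5.87566885e+02 -8.04491313e+01  3.02776251e-01]
scale 587.5668845820683 -80.44913132924674
plate_mid 630.5199412470163 -67.03142201887
tare_top 486.7522053517538 -59.55893143339138
setup_top 516.569337152591 -155.01016846660906
c (-135, -95, 50) [374.05217636 236.78089509]
c (-135, 95, 50) [305.02908568 256.56386024]
c (135, -95, 50) [344.04546791 141.44467325]
c (135, 95, 50) [276.92899496 160.04082533]
d (-90, 50, 50) [316.57333535 235.40084852]
d (-90, -50, 50) [352.72986691 225.09699953]
p (45, 0, 56) [320.29949279 181.59747312]
[[ 8.67262404e-06 -9.02715659e-01  4.30237655e-01]
 [ 1.26839919e-04  4.30237652e-01  9.02715651e-01]
 [-9.99999992e-01  4.67423957e-05  1.18231670e-04]]
```

View pics/crop.png

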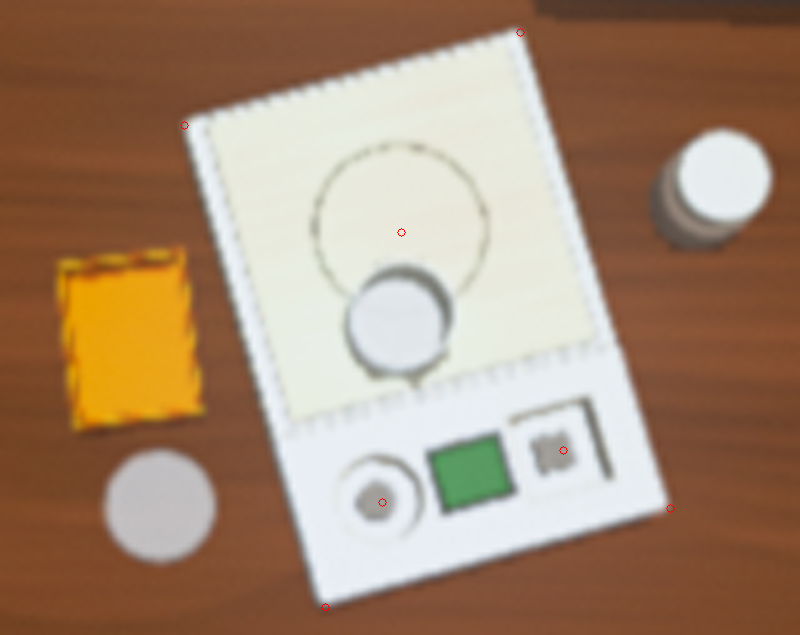

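```bash
python3 -m crank '[[0.53,[1.5,-3.7,0],[0,0,0.045]],[0.53,[1.5,-3.7,0],[0,0,0.045]],[0.53,[1.5,-3.7,0],[0,0,0.045]],[0.53,[1.5,-3.7,0],[0,0,0.045]],[0.53,[1.5,-3.7,0],[0,0,0.045]],[0.53,[1.5,-3.7,0],[0,0,0.045]],[0.53,[1.5,-3.7,0],[0,0,0.045]],[0.53,[1.5,-3.7,0],[0,0,0.045]],[0.53,[1.5,-3.7,0],[0,0,0.045]],[0.53,[1.5,-3.7,0],[0,0,0.04]],[0.53,[1.5,-3.7,0],[0,0,0]],[0.53,[1.5,-3.7,0],[0,0,0]]]' 20
python3 -m crank '[[0.53,[1.5,-3.7,0],[0,0,0]],[0.53,[1.5,-3.7,0],[0,0,0]],[0.53,[1.5,-3.7,0],[0,0,0]],[0.53,[1.5,-3.7,0],[0,0,0]],[0.53,[1.5,-3.7,0],[0,0,0]],[0.53,[0,0,0],[0,0,0]],[0.53,[0,0,0],[0,0,0]]]'
```

```text
clock: 3.8
position: [0.4493, 0.1183, 0.2317]
ee_rot: [-0.5, 0.499, 0.5, 0.5]
ft_force: [1.2, -0.6, 0.6]
grip_width: 0.47
clock: 4.38
position: [0.5241, -0.0672, 0.2313]
ee_rot: [-0.499, 0.501, 0.499, 0.501]
ft_force: [0.6, 0.4, 0.5]
grip_width: 0.465
```

```bash
python3 -m crank '[[0.53,[0,0,-3],[0,0,0]],[0.53,[0,0,-3],[0,0,0]],[0.53,[0,0,-3],[0,0,0]],[0.53,[0,0,-3],[0,0,0]],[0.53,[0,0,-2],[0,0,0]],[0.53,[0,0,-1.5],[0,0,0]],[0.53,[0,0,-0.8],[0,0,0]],[0.53,[0,0,0],[0,0,0]],[0.53,[0,0,0],[0,0,0]]]'
python3 - <<'E'
from h import *
p=viewer.camera("side");marks(p,["jar_mid","plate_mid"])
cv2.imwrite("pics/s1.png",cv2.cvtColor(cv2.resize(p["frame"][150:310,220:430],None,fx=3.5,fy=3.5,interpolation=cv2.INTER_CUBIC),cv2.COLOR_RGB2BGR))
E
```

```text
clock: 5.13
position: [0.5241, -0.0641, 0.0688]
ee_rot: [-0.5, 0.5, 0.5, 0.5]
ft_force: [0.6, 0.1, 1.3]
grip_width: 0.47
jar_mid [([579, -66, 81], 0.66)]
plate_mid [([630, -72, 56], 0.69)]
```

View pics/s1.png

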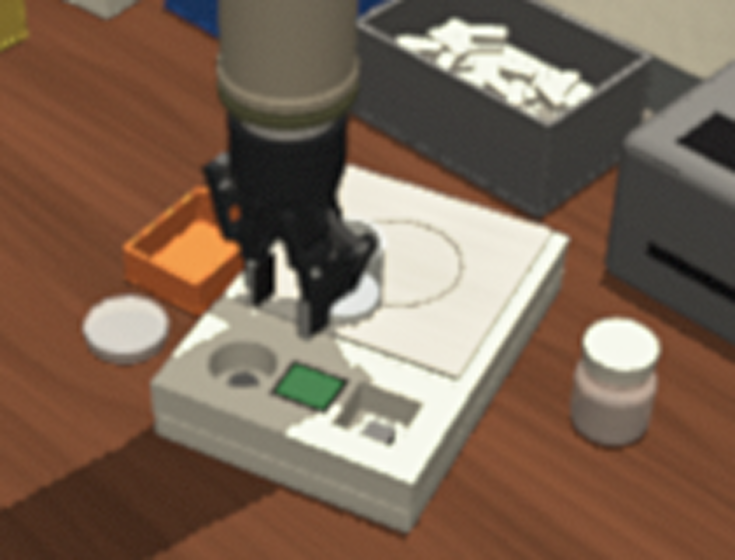

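The crop shows the fork standing clear behind the jar, with one finger on each side. I'll lower slightly, centre on y and push slowly.

```bash
python3 -m crank '[[0.53,[0.3,-0.3,-0.4],[0,0,0]],[0.53,[0.5,0,0],[0,0,0]],[0.53,[0.5,0,0],[0,0,0]],[0.53,[0.5,0,0],[0,0,0]],[0.53,[0.5,0,0],[0,0,0]],[0.53,[0.5,0,0],[0,0,0]],[0.53,[0.5,0,0],[0,0,0]],[0.53,[0.5,0,0],[0,0,0]],[0.53,[0.5,0,0],[0,0,0]],[0.53,[0.5,0,0],[0,0,0]],[0.53,[0.3,0,0],[0,0,0]],[0.53,[0,0,0],[0,0,0]]]'
python3 - <<'E'
from h import *
p=viewer.camera("side");marks(p,["jar_mid","plate_mid"]);p=viewer.camera("top");marks(p,["jar_mid","plate_mid"])
E
```

```text
clock: 6.28
position: [0.5756, -0.0678, 0.0643]
ee_rot: [0.5, -0.5, -0.5, -0.5]
ft_force: [0.1, -0.2, -0.3]
grip_width: 0.468
jar_mid [([607, -68, 80], 0.7), ([366, -390, 0], 0.36)]
plate_mid [([633, -68, 55], 0.83), ([583, -86, 0], 0.67)]
jar_mid []
plate_mid [([492, 499, 11], 0.69), ([633, -64, 57], 0.61)]
```

```bash
python3 -m crank '[[0.53,[0.4,0,0],[0,0,0]],[0.53,[0.5,0,0],[0,0,0]],[0.53,[0.5,0,0],[0,0,0]],[0.53,[0.5,0,0],[0,0,0]],[0.53,[0.3,0,0],[0,0,0]],[0.53,[0.1,0,0],[0,0,0]],[0.53,[0,0,0],[0,0,0]],[0.53,[-1,0,0],[0,0,0]],[0.53,[-2,0,0],[0,0,0]],[0.53,[-2,0,0],[0,0,0]],[0.53,[-2,0,1.5],[0,0,0]],[0.53,[-2,0,1.5],[0,0,0]]]'
python3 -m crank '[[1,[-2,0,2],[0,0,0]],[1,[-2,0,3],[0,0,0]],[1,[0,0,2],[0,0,0]],[1,[0,0,0],[0,0,0]]]'
python3 - <<'E'
from h import *
p=viewer.camera("side");marks(p,["jar_mid","plate_mid","tare_top"])
cv2.imwrite("pics/s2.png",cv2.cvtColor(cv2.resize(p["frame"][150:310,220:430],None,fx=3.5,fy=3.5,interpolation=cv2.INTER_CUBIC),cv2.COLOR_RGB2BGR))
E
```

```text
clock: 7.58
position: [0.5063, -0.0679, 0.0939]
ee_rot: [-0.5, 0.5, 0.5, 0.499]
ft_force: [-1.0, 0.3, 0.1]
grip_width: 0.475
clock: 7.92
position: [0.4694, -0.0679, 0.1685]
ee_rot: [-0.501, 0.498, 0.499, 0.502]
ft_force: [0.7, 0.9, 0.4]
grip_width: -0.0
jar_mid [([630, -70, 80], 0.59)]
plate_mid [([633, -70, 56], 0.66)]
tare_top [([485, -62, 36], 0.55)]
```

View pics/s2.png

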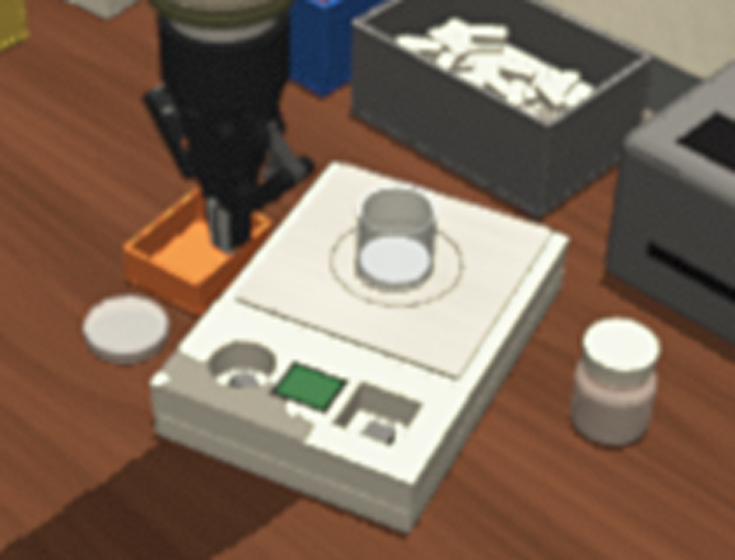

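The jar stands concentric with the ring at crop (396,260), upright, with a clear margin all round. Next I'll go above the round well.

```bash
python3 -m crank '[[1,[1.7,0.8,0],[0,0,0]],[1,[0,0,-3],[0,0,0]],[1,[0,0,-3],[0,0,0]],[1,[0,0,-2.5],[0,0,0]],[1,[0,0,-1.2],[0,0,0]],[1,[0,0,-0.5],[0,0,0]],[1,[0,0,0],[0,0,0]],[1,[0,0,0],[0,0,0]]]'
python3 - <<'E'
from h import *
t=telemetry.get_obs()["position"]
for c,b in(("side",(230,330,270,390)),("top",(190,270,270,370))):
    p=viewer.camera(c);marks(p,["jar_mid","tare_top"])
    print(c,"well centre",proj(p,[.4868,-.0596,.05]),"tcp",proj(p,t))
    a=p["frame"][b[0]:b[1],b[2]:b[3]];cv2.imwrite(f"pics/{c}3.png",cv2.cvtColor(cv2.resize(a,None,fx=6,fy=6,interpolation=cv2.INTER_CUBIC),cv2.COLOR_RGB2BGR))
E
```

```text
clock: 8.78
position: [0.485, -0.06, 0.0624]
ee_rot: [-0.5, 0.5, 0.5, 0.5]
ft_force: [0.4, 0.4, -0.0]
grip_width: 0.002
jar_mid [([628, -68, 79], 0.89)]
tare_top [([482, -62, 35], 0.58)]
side well centre [288.85367548 252.45676683] tcp [288.3463282  249.08176558]
jar_mid [([633, -70, 83], 0.7)]
tare_top []
top well centre [316.0891232  234.88318182] tcp [316.65096807 235.21852998]
```

View pics/side3.png

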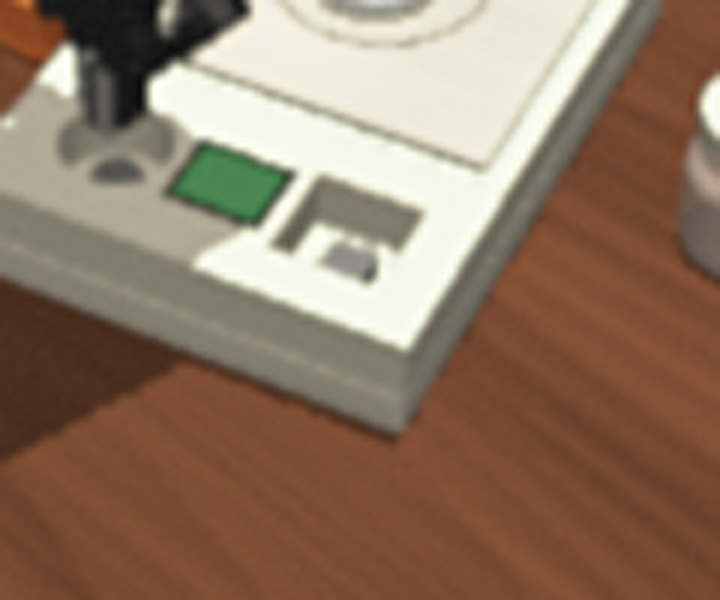

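The fingers are centred over the round well at crop (118,145), where the key shows at (117,170), and they are clearly narrower than the well. Descending now.

```bash
python3 -m crank '[[1,[0,-0.1,-0.6],[0,0,0]],[1,[0,0,-0.7],[0,0,0]],[1,[0,0,-0.7],[0,0,0]],[1,[0,0,-0.5],[0,0,0]],[1,[0,0,0],[0,0,0]],[1,[0,0,0],[0,0,0]]]'
```

```text
clock: 9.58
position: [0.4845, -0.0609, 0.0368]
ee_rot: [-0.5, 0.5, 0.5, 0.5]
ft_force: [-0.9, 1.1, 0.5]
grip_width: -0.001
```

```bash
python3 -m crank '[[1,[0,0,-0.4],[0,0,0]],[1,[0,0,-0.2],[0,0,0]],[1,[0,0,0],[0,0,0]]]'; python3 -m crank '[[1,[0,0,-0.2],[0,0,0]],[1,[0,0,-0.1],[0,0,0]],[1,[0,0,0],[0,0,0]]]'
```

```text
clock: 9.83
position: [0.4852, -0.0608, 0.0312]
ee_rot: [0.5, -0.5, -0.5, -0.5]
ft_force: [-0.7, 0.9, 2.6]
grip_width: -0.002
clock: 10.08
position: [0.4852, -0.0608, 0.0285]
ee_rot: [0.5, -0.5, -0.5, -0.5]
ft_force: [0.5, 0.3, 4.1]
grip_width: -0.001
```

```bash
python3 -m crank '[[1,[0,0,-0.15],[0,0,0]],[1,[0,0,0],[0,0,0]],[1,[0,0,0],[0,0,0]]]'; python3 -m crank '[[1,[0,0,-0.1],[0,0,0]],[1,[0,0,0],[0,0,0]],[1,[0,0,0],[0,0,0]]]'
```

```text
clock: 10.33
position: [0.4852, -0.0608, 0.0271]
ee_rot: [-0.5, 0.5, 0.5, 0.5]
ft_force: [-0.8, 1.5, 5.6]
grip_width: -0.001
clock: 10.58
position: [0.4853, -0.0608, 0.0269]
ee_rot: [-0.5, 0.5, 0.5, 0.5]
ft_force: [-6.9, 1.3, 19.8]
grip_width: -0.001
```

The key is on its stop: z is 26.9 mm, 5 mm below rest, and the force jumped to about 20 N. I'll hold for about 2.6 s and then release straight up.

```bash
Z='x'; python3 -m crank '[[1,[0,0,0],[0,0,0]],[1,[0,0,0],[0,0,0]],[1,[0,0,0],[0,0,0]],[1,[0,0,0],[0,0,0]],[1,[0,0,0],[0,0,0]],[1,[0,0,0],[0,0,0]],[1,[0,0,0],[0,0,0]],[1,[0,0,0],[0,0,0]],[1,[0,0,0],[0,0,0]],[1,[0,0,0],[0,0,0]],[1,[0,0,0],[0,0,0]],[1,[0,0,0],[0,0,0]]]'
python3 -m crank '[[1,[0,0,0],[0,0,0]],[1,[0,0,0],[0,0,0]],[1,[0,0,0],[0,0,0]],[1,[0,0,0],[0,0,0]],[1,[0,0,0],[0,0,0]],[1,[0,0,0],[0,0,0]],[1,[0,0,0],[0,0,0]],[1,[0,0,0],[0,0,0]],[1,[0,0,0],[0,0,0]],[1,[0,0,0],[0,0,0]],[1,[0,0,0],[0,0,0]],[1,[0,0,0],[0,0,0]]]'
python3 -m crank '[[1,[0,0,0],[0,0,0]],[1,[0,0,0],[0,0,0]],[1,[0,0,0],[0,0,0]],[1,[0,0,0],[0,0,0]],[1,[0,0,0],[0,0,0]],[1,[0,0,0],[0,0,0]]]'
python3 -m crank '[[1,[0,0,0.5],[0,0,0]],[1,[0,0,1],[0,0,0]],[1,[0,0,1.5],[0,0,0]],[1,[0,0,3],[0,0,0]],[1,[0,0,4],[0,0,0]],[1,[-2,0,4],[0,0,0]],[1,[-3,0,2],[0,0,0]],[1,[-2,0,0],[0,0,0]],[1,[0,0,0],[0,0,0]],[1,[0,0,0],[0,0,0]]]'
python3 - <<'E'
from h import *
p=viewer.camera("side");marks(p,["jar_mid","plate_mid","tare_top","setup_top","lid","near_jar","sorting_box"])
cv2.imwrite("pics/s4.png",cv2.cvtColor(cv2.resize(p["frame"][150:310,220:430],None,fx=3.5,fy=3.5,interpolation=cv2.INTER_CUBIC),cv2.COLOR_RGB2BGR))
E
```

```text
clock: 11.58
position: [0.4853, -0.0608, 0.0269]
ee_rot: [-0.5, 0.5, 0.5, 0.5]
ft_force: [-5.5, 0.6, 19.8]
grip_width: 0.002
clock: 12.58
position: [0.4853, -0.0608, 0.0269]
ee_rot: [-0.5, 0.5, 0.5, 0.5]
ft_force: [-5.7, 0.8, 19.4]
grip_width: -0.004
clock: 13.08
position: [0.4853, -0.0608, 0.0269]
ee_rot: [-0.5, 0.5, 0.5, 0.5]
ft_force: [-5.3, 0.4, 19.5]
grip_width: 0.004
clock: 13.92
position: [0.4158, -0.0607, 0.1837]
ee_rot: [-0.5, 0.499, 0.5, 0.501]
ft_force: [0.7, 0.2, 0.2]
grip_width: 0.002
jar_mid [([629, -68, 80], 0.97)]
plate_mid [([633, -70, 56], 0.96)]
tare_top [([481, -64, 35], 0.55)]
setup_top [([572, 72, -2], 0.58), ([513, -155, 27], 0.55)]
lid [([482, 56, 0], 0.7)]
near_jar [([663, -241, 3], 0.72)]
sorting_box [([576, 72, -1], 0.86)]
```

View pics/s4.png

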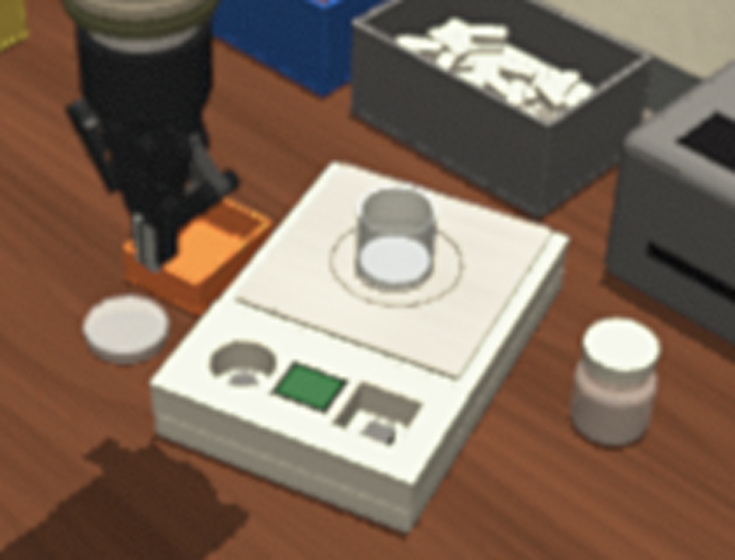

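The jar is upright inside the ring at crop (396,262), the tare key is back up at (243,378), and nothing else has moved. The arm is clear, so I'm handing in.

```bash
python3 -c "from workcell import manip; print(manip.hand_in())"
```

```text
the job is handed in; nothing more can be done
None
```

The job is done and handed in at about 14 s on the robot's clock; the hand-in reports no verdict.

- **Jar:** I pushed it about 50 mm along the plate with the half-open fingers. It stands upright at about (629, −68) mm. The ring centre is at about (631, −67) mm, so the offset is a few millimetres against the 18 mm allowed.
- **Tare key:** I pressed it with the shut fingers until it hit its stop. The fingertip reached 26.9 mm, about 5 mm below the key's rest height, and the force rose sharply to about 20 N. I held it there for 2.5 s and lifted straight off. In the last picture the key looks to be back up; its travel cannot be read directly.
- **Everything else:** The square-well key was never approached. The lid, near jar and sorting box measured the same as at the start, within the networks' accuracy. The scoop and the tray jars were not re-measured; the arm only passed high above the tray.

No check failed. The networks gave a few false detections (such as a "setup_top" on the sorting box), which I rejected by position. A sideways force of about 5–7 N showed during the press, probably friction on the key.

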